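# Unload the clamshell ring fixture

## Robot

A 6-joint arm with a two-finger parallel gripper is mounted at the origin on a cart in front of the work surface, level with it; the furniture and walls round the work are solid. World frame = base frame: x ahead of the robot, y to its left, z up, the work surface at z = 0. Lengths are in m, angles in rad, forces in N, time in s.
With the tool pointing down it reaches from about 0.3 to 0.775 m from the base axis. Payload 14.6 kg.
Tool frame: the origin (TCP) lies at the centre of the arm's flange, where the gripper is bolted on; the fingertips stand 199 mm ahead of it and the grasp point (between the pads) lies 180 mm ahead of it (ctrl.grip_depth is the distance from the TCP to the grasp point, in m); x points along the fingers, y is the direction in which the jaws open and shut, and the axes are right-handed (so a half turn about x gives the same grasp; the last joint's range is limited). The gripper opens to 94 mm and grips with 3 to 60 N. Pads are 16 mm wide; open, the fingers measure 119 mm over their backs; the gripper's body (75 mm by 177 mm) begins 78 mm behind the grasp point.
Start: joints at [-0.067, 0.3, 1.521, -0, 1.321, -0.067], TCP at [0.55, -0, 0.405] pointing down, gripper open.
Joint ranges: [-3.03, 3.03], [-0.79, 2.21], [0.23, 2.52], [-1.04, 4.18], [0, 3.07], [-2.55, 2.55]. Speed limits (rad/s): [2.22, 2.22, 2.57, 3.14, 3.14, 3.14].

## Interface

Orientations are given as a rotation vector (axis times angle).
In Python, from bench import ctrl gives the robot as it stands.
- The arm moves only by the shell command python3 -m crank 'ROWS' [OPENING] [FORCE]. ROWS is JSON, a list of rows, each a list of 6 numbers: the shift along the world's x, y, z in mm, then the turn, a rotation vector about the world's x, y, z in degrees. A call has 1 to 10 rows; each row shifts and turns the commanded pose from where the row before left it; what a row does not reach is not made up. A row lasts 1/10 s, in which the tool goes at most 50 mm and 8.59 degrees, less where a joint would pass 70% of its speed; a pose out of reach is approached as far as the arm can. A call is refused whole if a number of a shift passes 50 or a number of a turn 8.59, either way. A call with a gripper value outside its range is refused whole. OPENING is the closure, from 0 (fully open) to 1 (shut), set as the call begins (- or left out, the last holds). The fingers move at their own pace and stop on an object; FORCE is the grip in N (left out, the last holds). Time passes only in rows, so rows that do not move let the fingers close. It gives the time, the measured TCP pose, the force and the opening at its end, in the units of the state.
- ctrl.read_state(): the state, without advancing time (a new reading comes with each control period).
- ctrl.get_image(name): name is "scene" or "side" or "wrist"; returns (picture, depth): 480x640x3 uint8, red, green, blue; 480x640 float32, m along the optical axis (not along the pixel's ray), 0 where there is no reading.
- ctrl.camera_info(name): a dict with "mtx" (3x3 intrinsics, pixels), "pose" (4x4, takes a point from camera to world coordinates). Camera axes: x right, y up, looking along -z (the intrinsics and any distortion apply to the point x, -y, -z); pixel columns grow to the right and rows downward; lengths in m; the calibration is good to about 2 mm. A picture is of the moment at which its call begins: read the wrist's pose just before it. camera_info takes no time and is no camera call; for the wrist camera it gives the pose at the moment of the call.
- ctrl.sign_off(): hands the job in, once; it reports no verdict.
The state is a dict: "clock": time; "joint_pos": joint angles; "dq": joint speeds; "joint_torque": joint torques, N m; "position": TCP position; "tcp_rot": TCP orientation; "wrist_force": force on the tool from outside, world axes, zero at the start; "torque": the same for the moment, N m; "finger_gap": opening from 0.0 (shut) to 1.0 (fully open).
Only numpy, scipy, OpenCV 4.12 (cv2) and the standard library are available. Lean on these libraries where they do the work, as an engineer would, in place of code of your own. Each camera call takes 0.05 s, during which the arm holds its last target.

## Task

Swing the lid of the clamshell fixture up by its red bar and over past vertical, so that it stays open by itself. Then lift the orange seal ring off its post and set it down flat in the blue tray (not the grey one); do not drop it in, and leave the lid open.

Things in the scene. Friction and masses are not known exactly. Their poses are not given: they have to be found in the camera images.
- lid (a joint): Lid hinge of the grey clamshell fixture (fixed to the bench; base 116 x 104 x 24 mm; black lid frame, clear window), rad: 0 closed and level (start), 1.57 upright, 1.92 its stop. Nearly free: the 0.3 kg lid falls shut before upright and stays at the stop beyond it. The hinge line is on the side away from the robot, level, 78 mm above the bench.
- lid_bar (a point): Middle of the lid's red grab bar: round, 10 mm thick, level, 70 mm free length between two steel arms, 78 mm above the bench when closed, 50 mm gap between it and the lid's front edge. y axis along the bar, parallel to the hinge; x axis points from the bar to the hinge line, 150 mm away at every lid angle (z up when closed), so the bar swings on a 150 mm circle.
- seal_ring: Orange rigid ring, outside 50 mm, hole 30 mm, 16 mm high, 30 g; origin: centre of its underside, z up. Starts 52 mm above the bench on a 42 mm post (28 mm over the base), 53 mm from the hinge line; an 8 mm high spigot fills its hole: lift straight up. Fingers closing parallel to the hinge have free room; two thin steel pins stand near the front corners, 77 mm high.
- tray_blue: Blue shallow square tray, 112 x 112 mm outside, 16 mm high, walls and floor 3 mm, open at the top, fixed to the bench; origin at the centre of its underside, x and y axes along its sides. A grey tray of the same shape stands beside it; which of the two is nearer the robot varies.

How it is judged:
By the outcome, as a careful person would: the job done as asked, in the order asked, and still so for the second after the job is handed in, with the robot touching nothing.
It also fails if it takes over 51 s, if anything falls off the work surface, if the arm or the gripper's body presses on something with over 40 N, if the wrist force passes 120 N, or if a joint passes its speed limit or range.

## Working session

There is one attempt and no reset: what is moved stays moved. The work goes in short steps, Python scripts to look and compute and a shell command to move; the robot and the scene stay as the last step left them, time stands still between calls to the robot, and variables do not carry over. Pictures are saved under pics/ and viewed, and the job is handed in when it is done.

```bash
ls; mkdir -p pics; cat > h.py <<'E'
import numpy as np,cv2
from bench import ctrl
def snap(name,tag):
    info=ctrl.camera_info(name); im,d=ctrl.get_image(name)
    cv2.imwrite(f'pics/{tag}.png',im[:,:,::-1]); np.savez(f'/tmp/{tag}.npz',im=im,d=d,K=info['mtx'],T=info['pose'])
    return im,d
def pt(tag,u,v,depth=None,r=1):
    z=np.load(f'/tmp/{tag}.npz');K=z['K'];T=z['T']
    if depth is None:
        p=z['d'][v-r:v+r+1,u-r:u+r+1];p=p[p>0];depth=np.median(p) if p.size else np.nan
    x=(u-K[0,2])/K[0,0]*depth;y=(v-K[1,2])/K[1,1]*depth
    return (T@np.array([x,-y,-depth,1]))[:3]
def ptz(tag,u,v,zw):
    a=pt(tag,u,v,0.1);b=pt(tag,u,v,1.0);t=(zw-a[2])/(b[2]-a[2]);return a+t*(b-a)
E
python3 - <<'E'
from h import *
for n in ['scene','side','wrist']:
    snap(n,n+'0'); i=ctrl.camera_info(n); print(n,np.round(i['mtx'],1).tolist(),np.round(i['pose'],3).tolist(),[k for k in i])
s=ctrl.read_state(); print(s)
E
```

```text
pics
scene [[500.7, 0.0, 320.3], [0.0, 500.7, 242.0], [0.0, 0.0, 1.0]] [[0.739, 0.51, -0.441, -0.017], [-0.674, 0.566, -0.475, -0.571], [0.008, 0.648, 0.762, 1.007], [0.0, 0.0, 0.0, 1.0]] ['mtx', 'pose']
side [[592.2, 0.0, 312.4], [0.0, 592.2, 236.4], [0.0, 0.0, 1.0]] [[0.898, 0.161, -0.41, -0.214], [-0.441, 0.329, -0.835, -1.436], [0.0, 0.93, 0.366, 0.729], [0.0, 0.0, 0.0, 1.0]] ['mtx', 'pose']
wrist [[412.4, 0.0, 328.7], [0.0, 412.4, 239.0], [0.0, 0.0, 1.0]] [[1.0, -0.0, 0.001, 0.55], [0.0, 0.967, 0.255, 0.074], [-0.001, -0.255, 0.967, 0.384], [0.0, 0.0, 0.0, 1.0]] ['mtx', 'pose']
{'clock': 0.15, 'joint_pos': array([-6.66250039e-02,  3.00337888e-01,  1.52142720e+00,  1.32208355e-06,
        1.32070659e+00, -6.65976565e-02]), 'dq': array([-1.16733305e-03, -5.37433960e-05, -2.61567661e-03, -3.21109585e-04,
       -3.13453336e-04,  1.26797072e-03]), 'joint_torque': array([-2.50185103e-04, -5.31960297e+01, -3.52822959e+01,  7.07691838e-02,
        2.35654798e-02, -3.66386917e-05]), 'position': array([ 5.49976635e-01, -1.50348489e-05,  4.04224425e-01]), 'tcp_rot': array([ 1.20884922,  1.20987632, -1.20983748]), 'wrist_force': array([-1.48975444,  0.09942063,  0.02907203]), 'torque': array([ 0.00306905, -0.0071528 , -0.04337582]), 'finger_gap': 0.9995970453716688}
```

View pics/scene0.png

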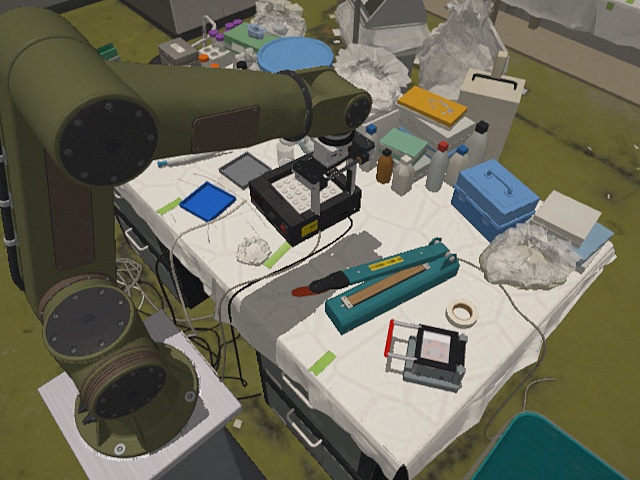

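View pics/side0.png

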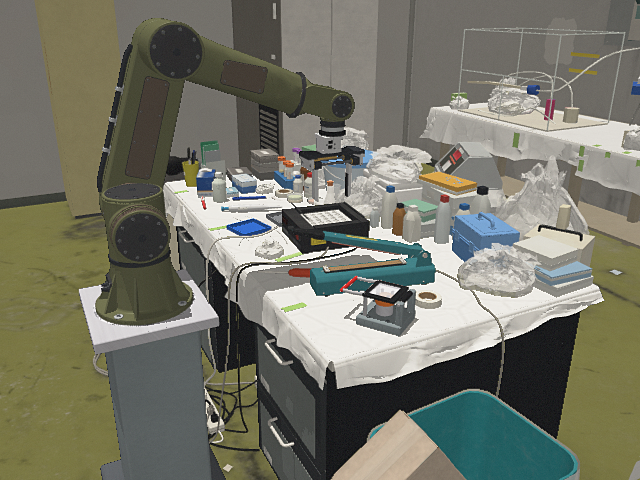

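View pics/wrist0.png

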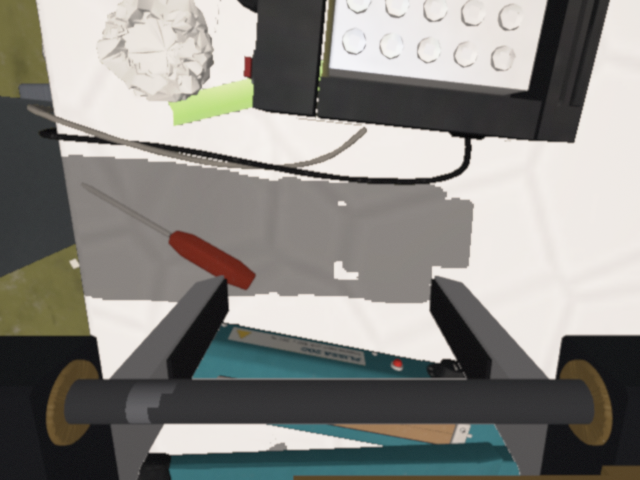

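Scene: fixture at about (430,355), with the red bar at (390,338). The blue tray is at (208,201) and the grey one at (245,170). A teal device and a black box stand between fixture and trays. Next, enlarged crops.

```bash
python3 - <<'E'
from h import *
z=np.load('/tmp/scene0.npz')['im'][:,:,::-1]; s=np.load('/tmp/side0.npz')['im'][:,:,::-1]
def crop(im,u,v,w,h,k,t): cv2.imwrite(f'pics/{t}.png',cv2.resize(im[v:v+h,u:u+w],None,fx=k,fy=k,interpolation=cv2.INTER_CUBIC))
crop(z,370,300,110,100,7,'c_fix'); crop(z,160,140,120,90,6,'c_tray'); crop(s,330,265,100,75,8,'c_side')
E
```

```text
(no output)
```

View pics/c_fix.png

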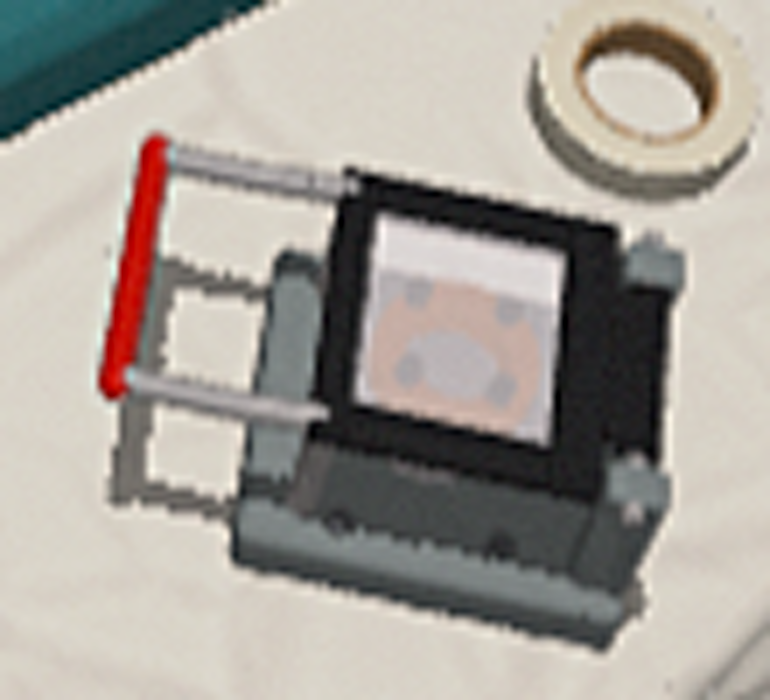

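View pics/c_tray.png

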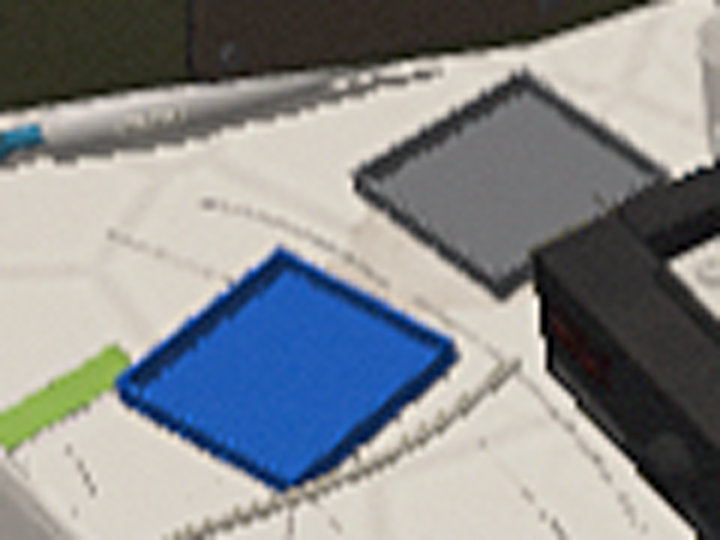

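View pics/c_side.png

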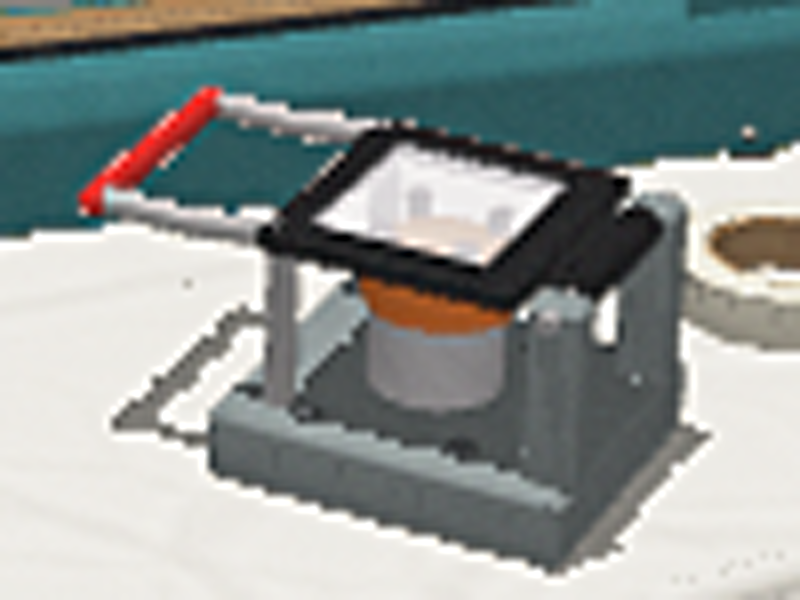

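```bash
python3 - <<'E'
from h import *
np.set_printoptions(precision=4,suppress=True)
for t,P in [('scene0',[(392.2,320.3),(386.2,354.7)]),('side0',[(356,277),(341.6,289.8)])]:
    q=[ptz(t,u,v,.078) for u,v in P]; print(t,q,np.mean(q,0),np.linalg.norm(q[0]-q[1]), np.degrees(np.arctan2(*(q[0]-q[1])[[1,0]])))
print('depth',pt('scene0',389,338),pt('side0',349,283))
q=[ptz('scene0',160+a/6,140+b/6,.016) for a,b in [(283,250),(457,349),(293,486),(120,388)]]
print(q,np.mean(q,0)); print([np.degrees(np.arctan2(*(q[i]-q[i-1])[[1,0]])) for i in range(4)],[np.linalg.norm(q[i]-q[i-1]) for i in range(4)])
# hinge ends in scene (knobs)
for a,b in [(655,240),(635,510)]: print('post',ptz('scene0',370+a/7,300+b/7,.078))
# height map of things: points cloud top heights in grid
z=np.load('/tmp/scene0.npz')
d=z['d'];v,u=np.mgrid[0:480,0:640];K=z['K'];T=z['T'];m=d>0
X=np.stack([(u-K[0,2])/K[0,0]*d,-(v-K[1,2])/K[1,1]*d,-d,np.ones_like(d)],-1)[m]@T.T
z=np.load('/tmp/side0.npz')
d=z['d'];K=z['K'];T=z['T'];m=d>0
X2=np.stack([(u-K[0,2])/K[0,0]*d,-(v-K[1,2])/K[1,1]*d,-d,np.ones_like(d)],-1)[m]@T.T
X=np.vstack([X,X2]);np.save('/tmp/cloud.npy',X[:,:3])
print('rows x from .2 to .95, cols y .5..-.6 ; max z cm')
for x in np.arange(.2,1.0,.05):
    r=[]
    for y in np.arange(.5,-.65,-.05):
        k=(abs(X[:,0]-x)<.025)&(abs(X[:,1]-y)<.025)&(X[:,2]<.35); r.append('%3d'%(X[k,2].max()*100) if k.sum()>2 else '  .')
    print('%.2f'%x,' '.join(r))
E
```

```text
scene0 [array([ 0.4871, -0.2588,  0.078 ]), array([ 0.4173, -0.3058,  0.078 ])] [ 0.4522 -0.2823  0.078 ] 0.08411223214716139 33.94185503773099
side0 [array([ 0.4898, -0.2554,  0.078 ]), array([ 0.4218, -0.303 ,  0.078 ])] [ 0.4558 -0.2792  0.078 ] 0.08299170263789467 34.942375437735215
depth [ 0.4484 -0.2845  0.0815] [ 0.451  -0.2877  0.0835]
[array([0.4684, 0.4348, 0.016 ]), array([0.4905, 0.324 , 0.016 ]), array([0.3842, 0.3024, 0.016 ]), array([0.3599, 0.407 , 0.016 ])] [0.4257 0.367  0.016 ]
[np.float64(14.38372918750352), np.float64(-78.69971629885472), np.float64(-168.47207200904657), np.float64(103.08506577335142)] [np.float64(0.11196262350173579), np.float64(0.11294173870981757), np.float64(0.10845631223465743), np.float64(0.10740225080973756)]
post [ 0.5737 -0.3832  0.078 ]
post [ 0.4984 -0.4331  0.078 ]
rows x from .2 to .95, cols y .5..-.6 ; max z cm
0.20   .   .   .   . -62 -64 -61 -44 -41 -70 -70 -70 -70 -71   .   .   .   .   .   .   .   .   .
0.25 -21 -20 -53  -5   0 -59 -69  -4   0  -3 -11 -70 -70 -70 -70  -7   .   .   .   .   .   .   .
0.30   0   0   0   0   1   0   
[... 626 characters left out ...]
2   6   0   0 -11 -26
0.65   0   1   1   7   8   9   8   8   9  34  34  34   0  12  12   6   2   2   0   0   0 -11 -11
0.70   0   0   7   7   8  10  10  10  10   9   0   0   0   9  11  10   2   2   0   0   0 -70   .
0.75   1  11  11   9   9  10   9   0   0   7   0   0   0   0  10   9   2   0   1   1   1 -71   .
0.80   6  11   9  13  14  11   7   0   0   0   0   0   0   0   0   5  10  11  12  11   0 -68   .
0.85  14   .  13  14  14  11  15  15  11  12   8   0   0   0   0   7  10  10  11  11   0 -71   .
0.90  14  14  21  21  22  21  15  15  11  12   8   0  11  12  12  12  11  10  12  11   0 -71   .
0.95  15  21  21  21  22  22  21   9   9   9  16  12  12  14  14  13  11  11  11  10   0 -71   .
```

```bash
python3 - <<'E'
from h import *
X=np.load('/tmp/cloud.npy'); B=np.array([.453,-.281]); a=np.radians(34.4); b=np.array([np.cos(a),np.sin(a)]); h=np.array([b[1],-b[0]])
u=(X[:,:2]-B)@h; w=(X[:,:2]-B)@b
print('rows along h (mm, minus = toward device), cols along bar; max z mm')
ws=np.arange(-.12,.20,.02); print('      ',' '.join('%4d'%(x*1000) for x in ws))
for i in np.arange(-.2,.3,.02):
    r=[]
    for j in ws:
        k=(abs(u-i)<.01)&(abs(w-j)<.01)&(X[:,2]<.3); r.append('%4d'%(X[k,2].max()*1000) if k.sum() else '   .')
    print('%5d  '%(i*1000),' '.join(r))
E
```

```text
rows along h (mm, minus = toward device), cols along bar; max z mm
       -120  -99  -79  -59  -39  -19    0   20   40   60   80  100  120  140  160  180
 -200   -714 -710 -144    0    5    5    5    5    4    4    6   22   27   25    2  298
 -180   -718 -709   -4    4    5    5  190  188    5    5    5    5   25   27    4    4
 -160      .  -36    5    7    4    5  190  191  186   52   53    2   14    3 -362    2
 -140    -35    2    6    6    4    4  184  188  184  181   61   56    2    3 -361    .
 -120     -5    5    5    4    6    4    5  179  182  179  174  162   58    3    4    .
 -100      3    5    4    6    5    5    5   59  179  178  171  166   62   47    3    3
  -80      5    6    5    5    5    5    5   44   58  165  167  162  157   61    .    2
  -60      5    5    4    5    6    6    5    5   52   63  162  159  157  152   59    .
  -40      5    5    6    6    5    4    4    5    5   49   61  155  155  149  144   58
  -20      4    4    6    5    6    4    5    6    5    5   42   63  147  148  143  136
    0      5    5    6    4   85   86   86   86   86    4    4   4
[... 553 characters left out ...]
39      5    7    6   86   90   89   89   89   89    .    1   23   25   24   24   21
  159      3    4    4   84   89   88   89   87   84    5    5   23   23    5   23   22
  179    -30   -8    3    5    5    5    4    5    6    5    5   24   23   23   23   21
  199      .  -43  -19    4    5    6    4    6    6    4    4    5   20   22   21    4
  219      .    .  -37  -22   -6    3    6    4    5    5    5    4    6    6    7    4
  239   -116    .    .  -54  -41  -14    1    5    7    7    5    4    4    5    6    5
  259   -113 -115 -120    .    .  -51  -20   -5    3    5    6    5    6    5    5    7
  279   -114 -115 -113 -112    .    . -714  -52  -16    5    6    5    6    4    5   10
```

```bash
python3 -m crank '[[-5,-40,20,0,0,-7],[-13,-42,10,0,0,-7],[-13,-42,0,0,0,-7],[-13,-42,0,0,0,-7],[-13,-42,0,0,0,-7],[-13,-42,0,0,0,-7],[-13,-40,0,0,0,-7],[-10,-27,0,0,0,-6.6],[0,0,0,4.12,2.82,0],[0,0,-20,4.12,2.82,0]]' 0.55 25
python3 - <<'E'
from h import *
from scipy.spatial.transform import Rotation as R
snap('wrist','w1'); s=ctrl.read_state(); M=R.from_rotvec(s['tcp_rot']).as_matrix(); print(s['clock'],s['position'],M.round(3).tolist(),'G',s['position']+.18*M[:,0],s['finger_gap'],s['joint_pos'].round(2))
print(ctrl.camera_info('wrist')['pose'].round(3))
E
```

```text
clock: 1.15
position: [0.4566, -0.3179, 0.4163]
tcp_rot: [1.884, 0.766, -1.986]
wrist_force: [-0.5, 0.5, -0.4]
finger_gap: 0.451
1.2 [ 0.45657316 -0.31745666  0.4113546 ] [[-0.105, 0.554, -0.826], [0.152, -0.812, -0.564], [-0.983, -0.185, 0.001]] G [ 0.43768722 -0.29005709  0.2344575 ] 0.4529721274792199 [-0.68  0.34  1.46  0.05  1.52  0.28]
[[ 0.554  0.772  0.312  0.515]
 [-0.812  0.584 -0.003 -0.273]
 [-0.184 -0.252  0.95   0.392]
 [ 0.     0.     0.     1.   ]]
```

View pics/w1.png

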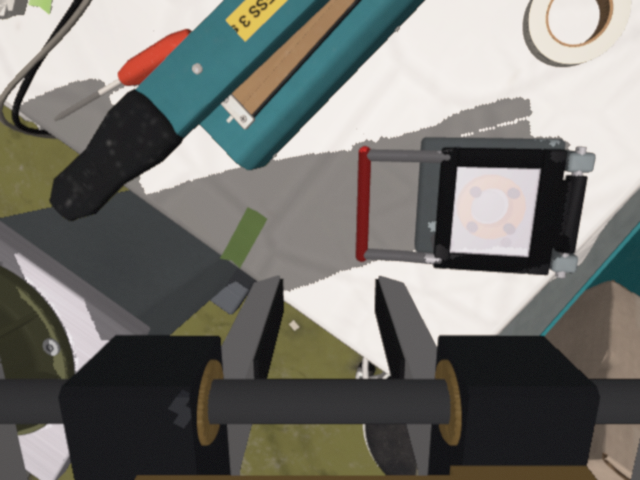

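The wrist view shows the red bar from (363,150) to (362,259), the lid arms to its right, and the jaws parallel to the arms.

```bash
python3 - <<'E'
from h import *
a,b=ptz('w1',363.5,150,.078),ptz('w1',362,259,.078); print(a,b,(a+b)/2,np.linalg.norm(a-b),np.degrees(np.arctan2(*(a-b)[[1,0]])))
for p in [(581,160),(564,263)]: print(ptz('w1',*p,.085))
E
```

```text
[ 0.48730732 -0.25716118  0.078     ] [ 0.41633165 -0.30636381  0.078     ] [ 0.45181948 -0.28176249  0.078     ] 0.08636227683887178 34.7309525619352
[ 0.5672623  -0.38360752  0.085     ]
[ 0.50571694 -0.42460121  0.085     ]
```

```bash
python3 -m crank '[[0,0,-40,0,0,0],[0,0,-40,0,0,0],[0,0,-40,0,0,0],[0,0,0,0,0,0],[0,0,0,0,0,0]]' 
cat > st.py <<'E'
from h import *
from scipy.spatial.transform import Rotation as R
s=ctrl.read_state(); M=R.from_rotvec(s['tcp_rot']).as_matrix(); G=s['position']+.18*M[:,0]
print(s['clock'],'TCP',s['position'].round(4),'G',G.round(4),'axis',M[:,0].round(3),'jaw',M[:,1].round(3),'F',s['wrist_force'].round(1),'gap',round(s['finger_gap']*94,1),'q',s['joint_pos'].round(2))
B=np.array([.453,-.281]);b=np.array([np.cos(np.radians(34.5)),np.sin(np.radians(34.5))]);h=np.array([b[1],-b[0]])
print('u',((G[:2]-B)@h*1000).round(1),'w',((G[:2]-B)@b*1000).round(1))
E
python3 st.py
```

```text
clock: 1.7
position: [0.4573, -0.3171, 0.2957]
tcp_rot: [1.881, 0.767, -1.986]
wrist_force: [1.0, -0.4, 0.8]
finger_gap: 0.453
1.7 TCP [ 0.4573 -0.3171  0.2957] G [ 0.4397 -0.2914  0.1184] axis [-0.098  0.143 -0.985] jaw [ 0.557 -0.813 -0.173] F [ 1.  -0.4  0.8] gap 42.6 q [-0.68  0.45  1.58  0.05  1.27  0.27]
u 1.1 w -16.9
```

```bash
python3 -m crank '[[0,1,-20,0,0,0],[0,0,-21,0,0,0],[0,0,0,0,0,0]]'; python3 -m crank '[[0,0,0,0,0,0],[0,0,0,0,0,0],[0,0,0,0,0,0],[0,0,0,0,0,0]]' 1 30;  python3 st.py; python3 -c "
from h import *
snap('side','s2')
snap('wrist','w2')"
```

```text
clock: 2.0
position: [0.4571, -0.316, 0.254]
tcp_rot: [1.881, 0.768, -1.986]
wrist_force: [-0.0, 0.7, 0.6]
finger_gap: 0.452
clock: 2.4
position: [0.4571, -0.3161, 0.2545]
tcp_rot: [1.882, 0.766, -1.985]
wrist_force: [-0.1, 0.8, 0.6]
finger_gap: 0.143
2.4 TCP [ 0.4571 -0.3161  0.2545] G [ 0.4396 -0.2904  0.0772] axis [-0.097  0.142 -0.985] jaw [ 0.557 -0.813 -0.172] F [-0.1  0.8  0.6] gap 13.5 q [-0.68  0.5   1.61  0.05  1.19  0.27]
u 0.2 w -16.4
```

View pics/s2.png

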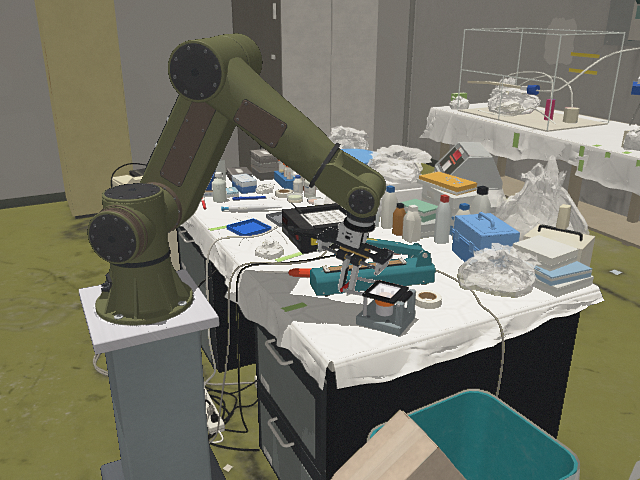

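View pics/w2.png

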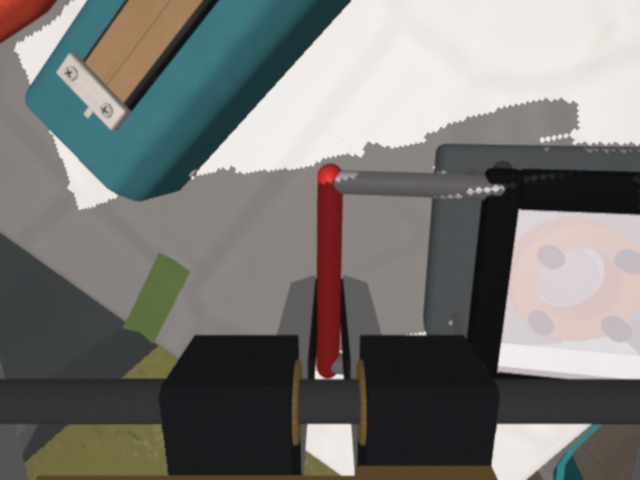

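The wrist view shows the bar at x≈328 centred between the fingers, free of the arms. I'll work out the arc.

```bash
python3 - <<'E'
import numpy as np
h=np.array([.566,-.824,0]);z=np.array([0,0,1.])
th=np.radians(np.linspace(0,108,19)); 
def P(t,i):
    f=np.radians(max(0,10-i)); f=np.radians(10*(1-min(i,10)/10))
    return .15*((1-np.cos(t))*h+np.sin(t)*z)+.18*(np.cos(f)*z+np.sin(f)*h)
p=np.array([P(t,i) for i,t in enumerate(th)])*1000
# cumulative-rounded increments
c=np.round(p-p[0]); print(np.diff(c,axis=0).astype(int).tolist())
E
```

```text
[[-1, 2, 16], [-1, 0, 16], [1, 0, 16], [1, -2, 15], [3, -4, 14], [3, -4, 13], [3, -6, 13], [5, -6, 11], [5, -8, 10], [6, -8, 9], [8, -12, 7], [8, -12, 5], [9, -12, 4], [8, -13, 3], [9, -13, 1], [9, -13, -1], [9, -13, -3], [8, -12, -4]]
```

```bash
python3 -m crank '[[0,0,0,0,0,0],[0,0,0,0,0,0],[-1,2,16,-0.82,-0.57,0],[-1,0,16,-0.82,-0.57,0],[1,0,16,-0.82,-0.57,0],[1,-2,15,-0.82,-0.57,0],[3,-4,14,-0.82,-0.57,0]]' 1 30; python3 st.py; python3 -c "
from h import *
snap('side','s3')
cv2.imwrite('pics/s3c.png',cv2.resize(cv2.imread('pics/s3.png')[200:350,290:490],None,fx=4,fy=4))"
```

```text
clock: 3.2
position: [0.4595, -0.3198, 0.3324]
tcp_rot: [1.881, 0.675, -1.934]
wrist_force: [-13.5, 7.0, 3.9]
finger_gap: 0.092
3.2 TCP [ 0.4595 -0.3198  0.3324] G [ 0.4505 -0.3067  0.1531] axis [-0.05   0.072 -0.996] jaw [ 0.563 -0.822 -0.088] F [-13.5   7.    3.9] gap 8.6 q [-0.68  0.4   1.56  0.03  1.27  0.28]
u 19.8 w -16.7
```

View pics/s3c.png

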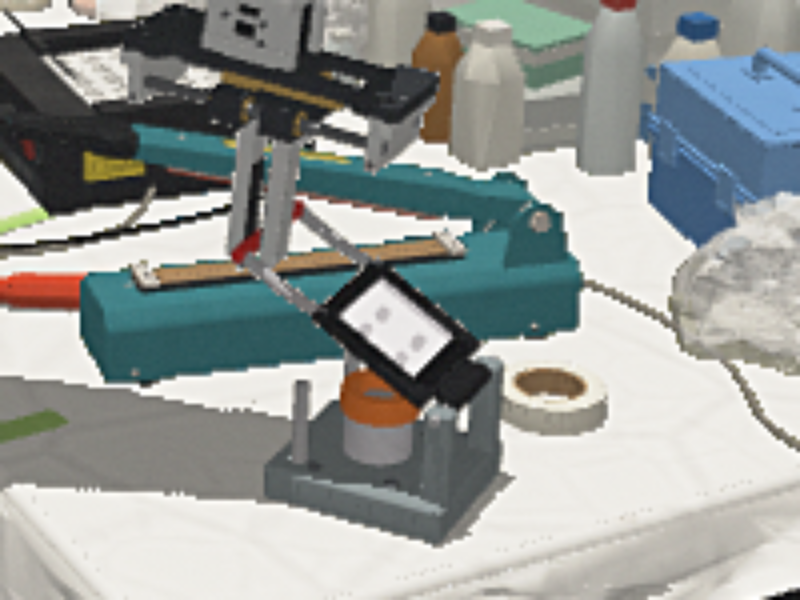

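The lid is lifting with the bar between the fingers. I'll continue the arc, backing off slightly toward the robot because of the 15 N side load.

```bash
python3 -m crank '[[2,-3,13,-0.82,-0.57,0],[3,-6,13,-0.82,-0.57,0],[5,-6,11,-0.82,-0.57,0],[5,-8,10,-0.82,-0.57,0],[6,-8,9,-0.82,-0.57,0]]'; python3 st.py; python3 -m crank '[[8,-12,7,0,0,0],[8,-12,5,0,0,0],[9,-12,4,0,0,0]]'; python3 st.py;
```

```text
clock: 3.75
position: [0.4807, -0.3513, 0.3894]
tcp_rot: [1.88, 0.58, -1.877]
wrist_force: [-7.2, -0.1, 3.6]
finger_gap: 0.101
3.75 TCP [ 0.4807 -0.3513  0.3894] G [ 0.481  -0.3515  0.2094] axis [ 0.002 -0.001 -1.   ] jaw [ 0.565 -0.825  0.002] F [-7.2 -0.1  3.6] gap 9.5 q [-0.69  0.41  1.4  -0.    1.32  0.28]
u 74.0 w -16.9
clock: 4.05
position: [0.5056, -0.3879, 0.4055]
tcp_rot: [1.879, 0.578, -1.878]
wrist_force: [-8.7, -2.0, 5.7]
finger_gap: 0.094
4.05 TCP [ 0.5056 -0.3879  0.4055] G [ 0.5059 -0.3883  0.2255] axis [ 0.002 -0.002 -1.   ] jaw [ 0.564 -0.825  0.003] F [-8.7 -2.   5.7] gap 8.8 q [-0.71  0.5   1.25 -0.    1.4   0.26]
u 118.4 w -17.2
```

```bash
python3 -m crank '[[8,-13,3,0,0,0],[9,-13,1,0,0,0],[9,-13,-1,0,0,0],[9,-13,-3,0,0,0],[8,-12,-4,0,0,0],[0,0,0,0,0,0]]'; python3 st.py;  python3 -c "
from h import *
snap('side','s4')
cv2.imwrite('pics/s4c.png',cv2.resize(cv2.imread('pics/s4.png')[200:350,290:490],None,fx=4,fy=4))"
```

```text
clock: 4.65
position: [0.549, -0.4526, 0.3999]
tcp_rot: [1.88, 0.577, -1.877]
wrist_force: [-4.9, -3.4, 1.2]
finger_gap: 0.1
4.65 TCP [ 0.549  -0.4526  0.3999] G [ 0.5495 -0.453   0.2199] axis [ 0.003 -0.003 -1.   ] jaw [ 0.564 -0.826  0.004] F [-4.9 -3.4  1.2] gap 9.4 q [-0.74  0.68  0.97 -0.    1.48  0.23]
u 196.4 w -17.9
```

View pics/s4c.png

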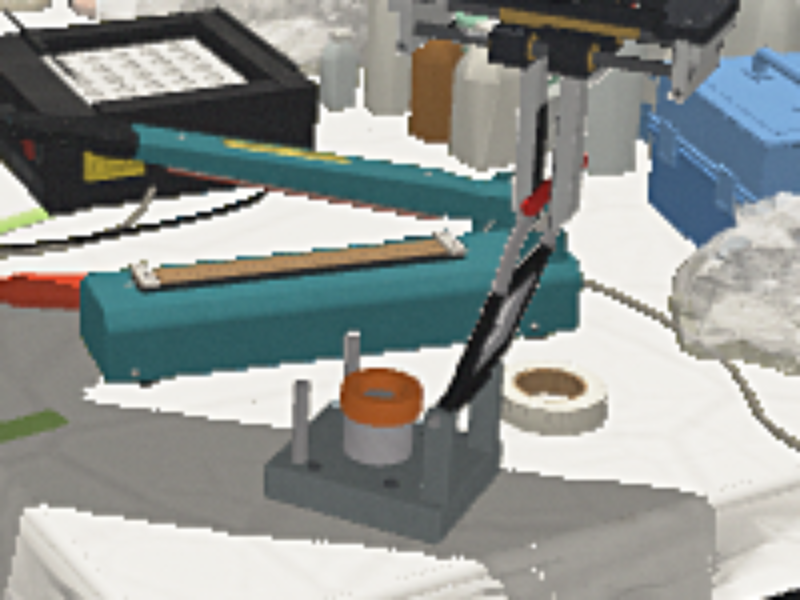

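The lid is past upright (about 108°). Releasing and going straight up.

```bash
python3 -m crank '[[0,0,0,0,0,0],[0,0,0,0,0,0],[0,0,0,0,0,0],[0,0,0,0,0,0],[0,0,15,0,0,0],[0,0,30,0,0,0],[0,0,30,0,0,0],[0,0,0,0,0,0]]' 0.55; python3 st.py;  python3 -c "
from h import *
snap('side','s5')
cv2.imwrite('pics/s5c.png',cv2.resize(cv2.imread('pics/s5.png')[200:350,290:490],None,fx=4,fy=4))"
```

```text
clock: 5.5
position: [0.5485, -0.4504, 0.4801]
tcp_rot: [1.882, 0.574, -1.871]
wrist_force: [0.4, 0.4, -0.0]
finger_gap: 0.449
5.5 TCP [ 0.5485 -0.4504  0.4801] G [ 0.5498 -0.4513  0.3001] axis [ 0.007 -0.005 -1.   ] jaw [ 0.565 -0.825  0.008] F [ 0.4  0.4 -0. ] gap 42.2 q [-0.74  0.66  0.84  0.    1.64  0.23]
u 195.2 w -16.7
```

View pics/s5c.png

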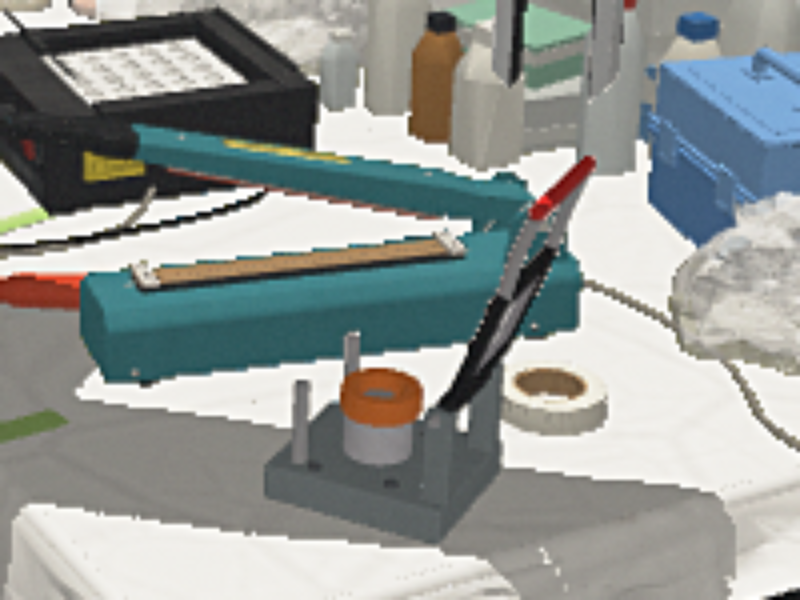

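```bash
python3 -m crank '[[-4,9,0,0,0,8.5],[-4,9,0,0,0,8.5],[-4,9,0,0,0,8.5],[-4,9,0,0,0,8.5],[-4,9,0,0,0,8.5],[-4,9,0,0,0,8.5],[-4,9,0,0,0,8.5],[-4,9,0,0,0,8.5],[-4,9,0,0,0,8.5],[-5,9,0,0,0,8.5]]' 0.15; python3 -m crank '[[0,0,-20,0,0,5],[0,0,-20,0,0,0],[0,0,0,0,0,0]]'; python3 st.py;  python3 -c "
from h import *
snap('wrist','w6')
snap('scene','sc6')
cv2.imwrite('pics/sc6c.png',cv2.resize(cv2.imread('pics/sc6.png')[290:410,360:500],None,fx=5,fy=5))"
```

```text
clock: 6.55
position: [0.5078, -0.3605, 0.4732]
tcp_rot: [0.82, 1.413, -0.818]
wrist_force: [-0.4, -0.9, 0.2]
finger_gap: 0.848
clock: 6.85
position: [0.5079, -0.3609, 0.4308]
tcp_rot: [0.759, 1.441, -0.756]
wrist_force: [-0.1, 0.2, 0.2]
finger_gap: 0.852
6.85 TCP [ 0.5079 -0.3609  0.4308] G [ 0.5071 -0.3601  0.2508] axis [-0.005  0.004 -1.   ] jaw [ 0.825  0.565 -0.001] F [-0.1  0.2  0.2] gap 80.0 q [-0.68  0.45  1.26  0.    1.44 -1.28]
u 95.8 w -0.2
```

View pics/w6.png

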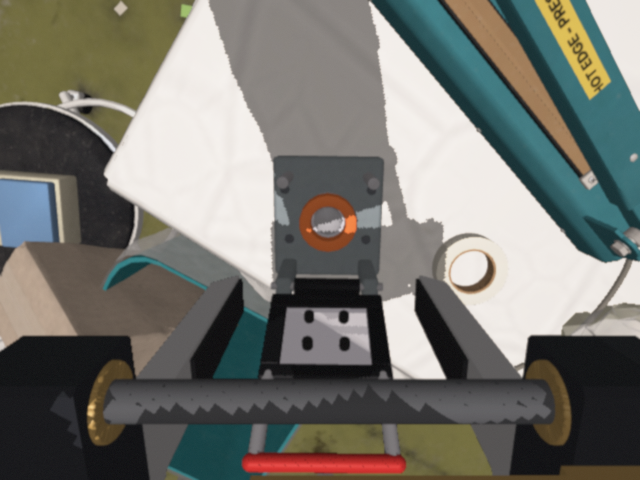

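View pics/sc6c.png

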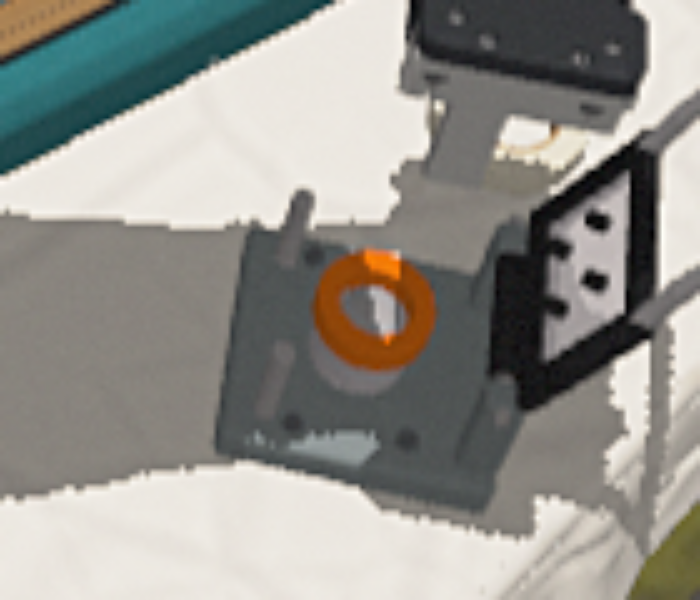

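The wrist view shows the ring centred at about (328,222) and the lid open below it. The scene crop puts the top hole at about (374,307).

```bash
python3 - <<'E'
from h import *
for t,u,v in [('w6',328.5,222.5),('sc6',360+374/5,290+307/5),('s5',385.5,296.5)]: print(t,ptz(t,u,v,.068))
E
```

```text
w6 [ 0.5069059  -0.36115669  0.068     ]
sc6 [ 0.50265011 -0.3657272   0.068     ]
s5 [ 0.50966918 -0.36393692  0.068     ]
```

```bash
python3 -m crank '[[0,-1,-30,0,0,0],[0,0,-35,0,0,0],[0,0,-35,0,0,0],[0,0,-35,0,0,0],[0,0,-23,0,0,0],[0,0,-10,0,0,0],[0,0,0,0,0,0],[0,0,0,0,0,0]]' 0.3; python3 st.py;  python3 -c "
from h import *
snap('wrist','w7')
snap('side','s7')
cv2.imwrite('pics/s7c.png',cv2.resize(cv2.imread('pics/s7.png')[230:350,310:470],None,fx=5,fy=5))"
```

```text
clock: 7.75
position: [0.5083, -0.3623, 0.2674]
tcp_rot: [0.757, 1.434, -0.756]
wrist_force: [-0.5, 0.4, -0.2]
finger_gap: 0.698
7.75 TCP [ 0.5083 -0.3623  0.2674] G [ 0.5085 -0.3623  0.0874] axis [ 0.001 -0.    -1.   ] jaw [0.825 0.565 0.001] F [-0.5  0.4 -0.2] gap 65.6 q [-0.68  0.6   1.43  0.    1.12 -1.28]
u 98.5 w -0.3
```

View pics/w7.png

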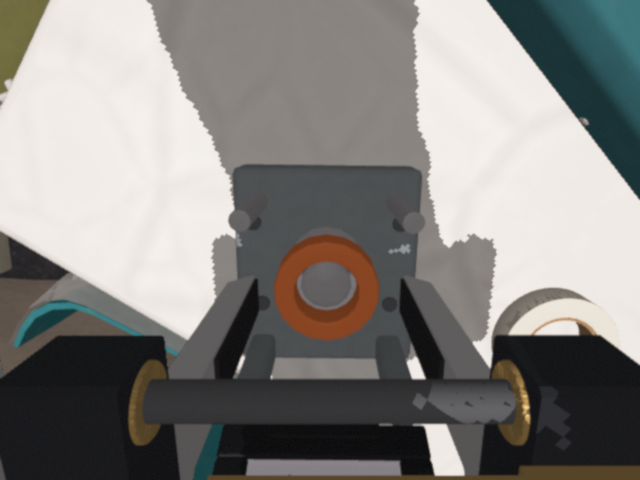

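View pics/s7c.png

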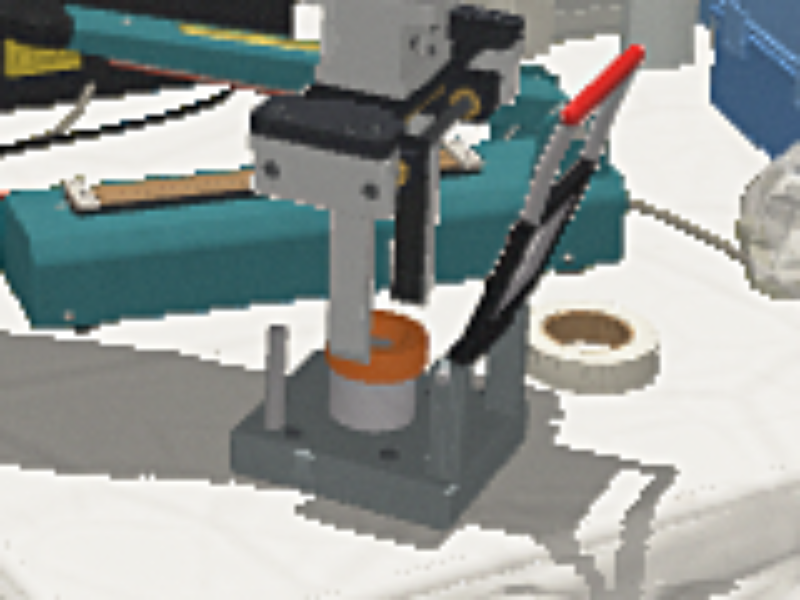

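```bash
python3 - <<'E'
from h import *
for v in (288,291): print(ptz('w7',327,v,.068))
b=np.array([.824,.566]);h=np.array([.566,-.824])
for u in (275,379):print(ptz('w7',u,290,.068))
E
```

```text
[ 0.50588017 -0.36029627  0.068     ]
[ 0.50672163 -0.3615279   0.068     ]
[ 0.48648377 -0.37477769  0.068     ]
[ 0.52640039 -0.34745413  0.068     ]
```

```bash
python3 -m crank '[[-2,1,-7,0,0,0],[0,0,-7,0,0,0],[0,0,0,0,0,0],[0,0,0,0,0,0]]'; python3 st.py; python3 -m crank '[[0,0,0,0,0,0],[0,0,0,0,0,0],[0,0,0,0,0,0],[0,0,0,0,0,0],[0,0,0,0,0,0]]' 1 15; python3 st.py; python3 -c "
from h import *
snap('side','s8')
cv2.imwrite('pics/s8c.png',cv2.resize(cv2.imread('pics/s8.png')[230:350,310:470],None,fx=5,fy=5))"
```

```text
clock: 8.25
position: [0.506, -0.361, 0.2514]
tcp_rot: [0.757, 1.437, -0.756]
wrist_force: [0.0, 0.5, 0.4]
finger_gap: 0.701
8.25 TCP [ 0.506  -0.361   0.2514] G [ 0.5058 -0.3607  0.0714] axis [-0.001  0.001 -1.   ] jaw [ 0.825  0.565 -0.   ] F [0.  0.5 0.4] gap 65.9 q [-0.68  0.61  1.44  0.    1.09 -1.28]
u 95.6 w -1.7
clock: 8.75
position: [0.5061, -0.361, 0.2518]
tcp_rot: [0.757, 1.436, -0.756]
wrist_force: [-0.5, 0.3, 0.3]
finger_gap: 0.53
8.75 TCP [ 0.5061 -0.361   0.2518] G [ 0.506  -0.3609  0.0718] axis [-0.     0.001 -1.   ] jaw [0.825 0.565 0.   ] F [-0.5  0.3  0.3] gap 49.8 q [-0.68  0.61  1.44  0.    1.09 -1.28]
u 95.8 w -1.6
```

View pics/s8c.png

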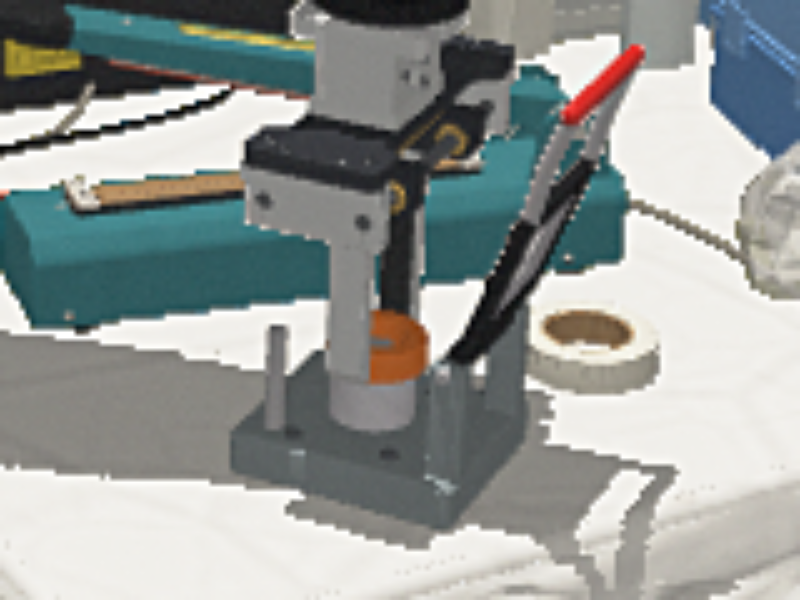

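The ring is gripped (gap 50 mm), with the tips at the height of its underside. Lifting straight up.

```bash
python3 -m crank '[[0,0,5,0,0,0],[0,0,10,0,0,0],[0,0,15,0,0,0],[0,0,25,0,0,0],[0,0,35,0,0,0],[0,0,35,0,0,0],[0,0,35,0,0,0],[0,0,30,0,0,0],[0,0,10,0,0,0],[0,0,0,0,0,0]]' 1 20; python3 st.py; python3 -c "
from h import *
snap('side','s9')
cv2.imwrite('pics/s9c.png',cv2.resize(cv2.imread('pics/s9.png')[180:350,290:490],None,fx=4,fy=3.5))"
```

```text
clock: 9.8
position: [0.5058, -0.3608, 0.4532]
tcp_rot: [0.756, 1.433, -0.756]
wrist_force: [0.6, 0.2, -1.3]
finger_gap: 0.53
9.8 TCP [ 0.5058 -0.3608  0.4532] G [ 0.506  -0.3609  0.2732] axis [ 0.001 -0.001 -1.   ] jaw [0.825 0.565 0.001] F [ 0.6  0.2 -1.3] gap 49.8 q [-0.68  0.43  1.23  0.    1.48 -1.28]
u 95.9 w -1.6
```

View pics/s9c.png

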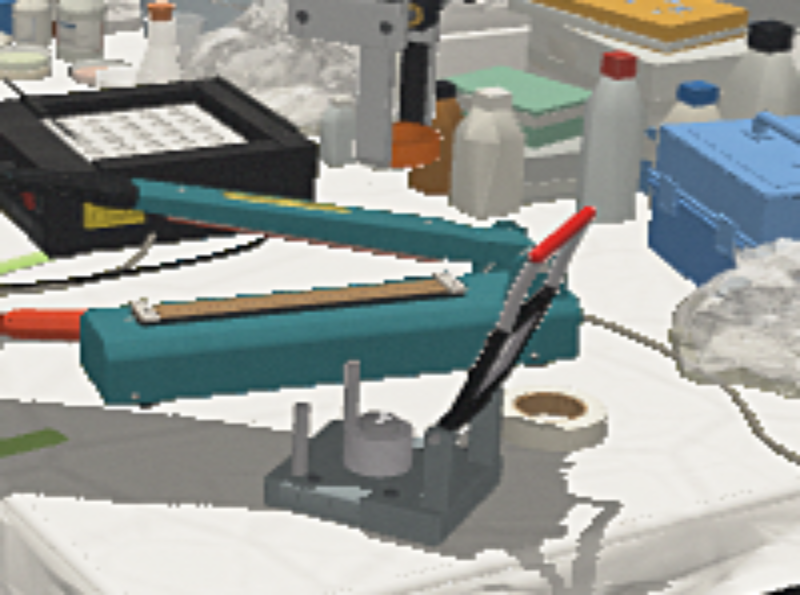

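```bash
python3 - <<'E'
from h import *
X=np.load('/tmp/cloud.npy')
print('      ',' '.join('%4d'%(x*1000) for x in np.arange(.50,.18,-.02)))
for i in np.arange(.26,.62,.02):
    r=[]
    for j in np.arange(.50,.18,-.02):
        k=(abs(X[:,0]-i)<.01)&(abs(X[:,1]-j)<.01)&(X[:,2]<.3); r.append('%4d'%(X[k,2].max()*1000) if k.sum() else '   .')
    print('%5d  '%(i*1000),' '.join(r))
E
```

```text
500  480  459  439  419  399  379  359  339  319  299  279  259  239  219  199
  260   -677 -211 -276 -610 -577 -560 -532 -520  -73  -12  -42 -677 -678 -712 -709 -708
  280    -50  -49  -48  -46  -38  -36  -36  -28  -42    8   13  -22  -24  -73  -40  -35
  300      2    4    2    3    5    2    3    4    2   15    2    5    4    4    4    5
  320      5    7    4    5    6    9    5    5    3   16   17    5    6    5    4    5
  340      6    4    5    6    3    6    6    4    4   18   17    5    6    6    4    6
  360      5    7    5    7   16   20   17   13    4   13   15    5    4    4    7    6
  380      5    6    5    4   17   16   17   17   20   19   20    5    5    6    5    5
  400      5    4    4   14   19    7    6    6    7   16   18    5   10    4    5    3
  420      6    6    4   13   17    6    7   10    6   19   18    4    6    5    4    3
  440      6    4    6   16   20    6   10    7    6   19   17    5    7    3    4    3
  460      6    3    5   18   17    6    6    6   13   17   17   16    5    5    4    3
  480      5    7    3   18   17   19   19   18   17   19   25   31    5    9    5    4
  500      6    4    5    7    6    5    6   16   17   17   32   51   72   88   88   87
  520      6    6   20   18   17   14   20    3    6    5   89   89   91   89  118  123
  540      6    4   21   17   16   17   18   18   18    1   86  112  115  118  118  121
  560      4    9   18    8    6    6    6   14    .    .   86   91   90   87   84   84
  580      6   16   17    7    7    6    6    3    .    .   87   90   91   79   79   78
  600     24    4   18    6    7    7    5   15    .    .    .   90   91   93   80   80
```

```bash
python3 -m crank '[[-2,20,0,0,0,0],[-4,40,0,0,0,0],[-5,45,0,0,0,0],[-5,45,0,0,0,0],[-5,45,0,0,0,0],[-5,45,0,0,0,0],[-5,45,0,0,0,0],[-5,45,0,0,0,0],[-5,45,0,0,0,0]]'; python3 st.py; python3 -m crank '[[-5,45,0,0,0,0],[-5,45,0,0,0,0],[-5,45,0,0,0,0],[-5,45,0,0,0,0],[-5,45,0,0,0,0],[-5,45,0,0,0,0],[-5,43,0,0,0,0],[-4,35,0,0,0,0],[0,5,-20,0,0,0],[0,0,-20,0,0,0]]'; python3 -m crank '[[0,0,0,0,0,0],[0,0,0,0,0,0]]'; python3 st.py; python3 -c "
from h import *
snap('wrist','w10');snap('side','s10');snap('scene','sc10')"
```

```text
clock: 10.75
position: [0.4643, 0.0157, 0.4499]
tcp_rot: [0.757, 1.439, -0.758]
wrist_force: [0.8, 0.0, 0.2]
finger_gap: 0.526
10.75 TCP [0.4643 0.0157 0.4499] G [0.4637 0.0159 0.2699] axis [-0.003  0.001 -1.   ] jaw [ 0.825  0.565 -0.002] F [0.8 0.  0.2] gap 49.4 q [-0.05  0.07  1.68  0.    1.39 -0.65]
u -238.6 w 177.0
clock: 11.75
position: [0.4254, 0.3682, 0.4089]
tcp_rot: [0.754, 1.438, -0.757]
wrist_force: [0.7, -0.5, -0.4]
finger_gap: 0.528
clock: 11.95
position: [0.4261, 0.3669, 0.411]
tcp_rot: [0.756, 1.437, -0.758]
wrist_force: [-0.9, -0.8, 0.7]
finger_gap: 0.532
11.95 TCP [0.4261 0.3669 0.411 ] G [0.4257 0.3669 0.231 ] axis [-0.002 -0.    -1.   ] jaw [ 0.825  0.565 -0.002] F [-0.9 -0.8  0.7] gap 50.0 q [0.65 0.32 1.48 0.   1.34 0.04]
u -549.4 w 344.4
```

View pics/w10.png

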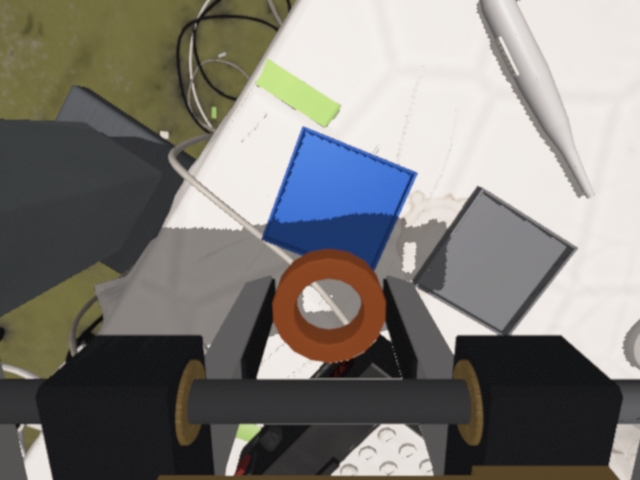

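View pics/sc10.png

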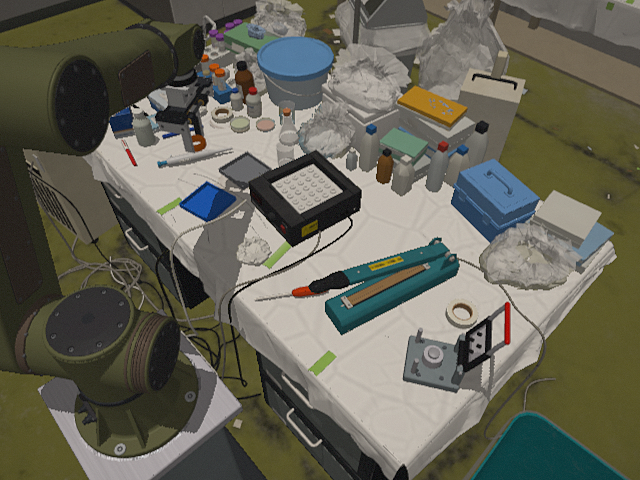

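View pics/s10.png

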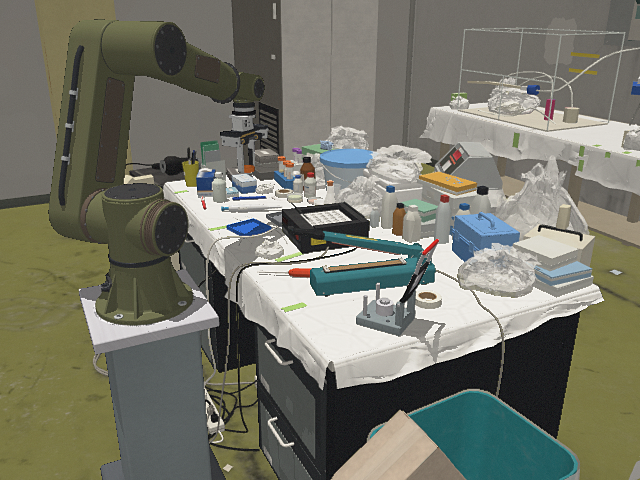

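The wrist view shows the ring held level at (330,305) and the blue tray corners at (304,128), (416,174) and (263,239). In the scene view the lid is still open.

```bash
python3 - <<'E'
from h import *
a,b,c=[ptz('w10',*p,.016) for p in [(304,128),(416,174),(263,239)]]
print(a,b,c,(b+c)/2,np.linalg.norm(a-b),np.linalg.norm(a-c))
E
```

```text
[0.36419149 0.41701513 0.016     ] [0.46977177 0.44070515 0.016     ] [0.388061   0.31113744 0.016     ] [0.42891638 0.37592129 0.016     ] 0.1082054191685858 0.10853496422938658
```

```bash
python3 -m crank '[[2,5,-20,0,0,0],[0,0,-35,0,0,0],[0,0,-35,0,0,0],[0,0,-35,0,0,0],[0,0,-20,0,0,0],[0,0,-5,0,0,0],[0,0,0,0,0,0],[0,0,0,0,0,0]]';python3 st.py; python3 -c "
from h import *
snap('wrist','w11');snap('scene','sc11')
cv2.imwrite('pics/sc11c.png',cv2.resize(cv2.imread('pics/sc11.png')[130:230,150:290],None,fx=5,fy=5))"
```

```text
clock: 12.9
position: [0.4283, 0.3722, 0.2633]
tcp_rot: [0.759, 1.435, -0.754]
wrist_force: [-0.3, 0.4, -0.1]
finger_gap: 0.531
12.9 TCP [0.4283 0.3722 0.2633] G [0.4285 0.3726 0.0833] axis [ 0.001  0.002 -1.   ] jaw [0.825 0.565 0.002] F [-0.3  0.4 -0.1] gap 49.9 q [0.65 0.49 1.61 0.   1.04 0.05]
u -552.5 w 350.0
```

View pics/w11.png

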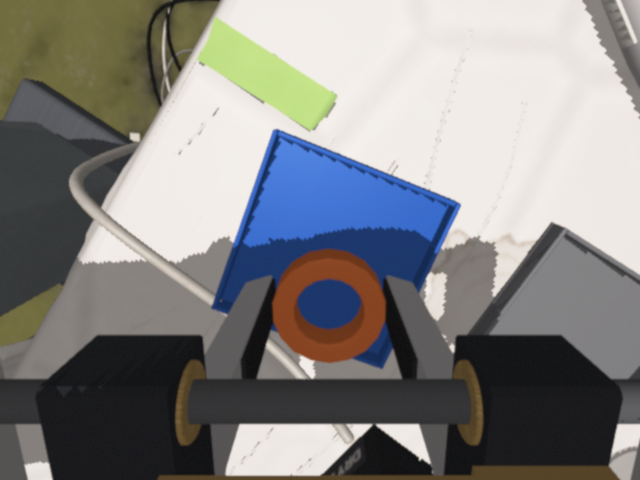

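View pics/sc11c.png

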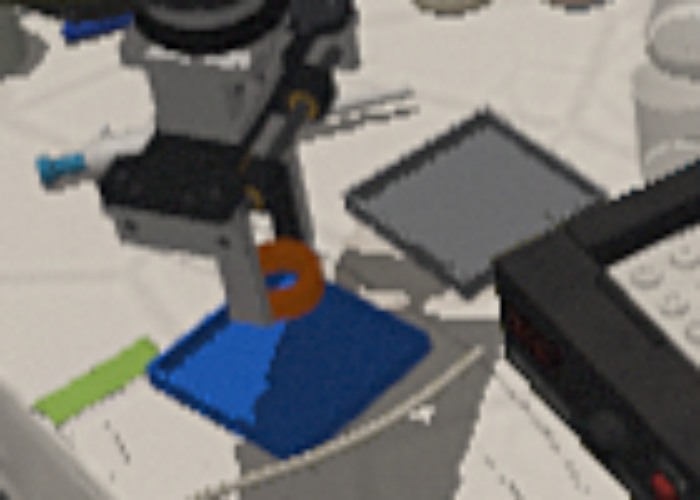

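Wrist view: the four blue rim corners are at (276,130), (460,206), (382,366) and (214,307).

```bash
python3 - <<'E'
from h import *
q=[ptz('w11',*p,.016) for p in [(276,130),(460,206),(382,366),(214,307)]]
print(np.mean(q,0),[np.linalg.norm(q[i]-q[i-1]).round(4) for i in range(4)])
E
```

```text
[0.42875772 0.37655452 0.016     ] [np.float64(0.1096), np.float64(0.1094), np.float64(0.1083), np.float64(0.1089)]
```

```bash
python3 -m crank '[[0,2,-20,0,0,0],[0,0,-20,0,0,0],[0,0,-10,0,0,0],[0,0,-5,0,0,0],[0,0,0,0,0,0],[0,0,0,0,0,0]]';python3 st.py;  python3 -m crank '[[0,0,-2,0,0,0],[0,0,0,0,0,0],[0,0,0,0,0,0]]';python3 st.py
```

```text
clock: 13.6
position: [0.4282, 0.3741, 0.2075]
tcp_rot: [0.758, 1.436, -0.755]
wrist_force: [-0.1, -0.3, -0.6]
finger_gap: 0.527
13.6 TCP [0.4282 0.3741 0.2075] G [0.4282 0.3744 0.0275] axis [ 0.     0.002 -1.   ] jaw [0.825 0.565 0.001] F [-0.1 -0.3 -0.6] gap 49.5 q [0.65 0.58 1.63 0.   0.94 0.05]
u -554.2 w 350.9
clock: 13.9
position: [0.428, 0.374, 0.2049]
tcp_rot: [0.757, 1.436, -0.756]
wrist_force: [-0.1, -0.0, -0.2]
finger_gap: 0.53
13.9 TCP [0.428  0.374  0.2049] G [0.4279 0.3742 0.0249] axis [-0.     0.001 -1.   ] jaw [0.825 0.565 0.   ] F [-0.1 -0.  -0.2] gap 49.9 q [0.65 0.58 1.63 0.   0.93 0.05]
u -554.2 w 350.5
```

```bash
python3 -m crank '[[0,0,-1,0,0,0],[0,0,0,0,0,0],[0,0,0,0,0,0]]'; python3 -m crank '[[0,0,-1,0,0,0],[0,0,0,0,0,0],[0,0,0,0,0,0]]'; python3 st.py
```

```text
clock: 14.2
position: [0.428, 0.374, 0.2036]
tcp_rot: [0.757, 1.436, -0.756]
wrist_force: [-0.4, 0.2, -0.1]
finger_gap: 0.53
clock: 14.5
position: [0.428, 0.374, 0.2028]
tcp_rot: [0.757, 1.436, -0.756]
wrist_force: [0.1, 0.4, 2.3]
finger_gap: 0.53
14.5 TCP [0.428  0.374  0.2028] G [0.4279 0.3742 0.0228] axis [-0.     0.001 -1.   ] jaw [0.825 0.565 0.   ] F [0.1 0.4 2.3] gap 49.8 q [0.65 0.58 1.63 0.   0.93 0.05]
u -554.2 w 350.5
```

Contact is 2.3 N at exactly the predicted floor height. Releasing gently.

```bash
python3 -m crank '[[0,0,-0.4,0,0,0],[0,0,0,0,0,0]]';  python3 -m crank '[[0,0,0,0,0,0],[0,0,0,0,0,0],[0,0,0,0,0,0],[0,0,0,0,0,0]]' 0.35; python3 st.py; python3 -m crank '[[0,0,5,0,0,0],[0,0,15,0,0,0],[0,0,30,0,0,0],[0,0,40,0,0,0],[0,0,40,0,0,0],[0,0,30,0,0,0],[0,0,0,0,0,0],[0,0,0,0,0,0]]'; python3 st.py; python3 -c "
from h import *
snap('wrist','w12');snap('scene','sc12');snap('side','s12')
cv2.imwrite('pics/s12c.png',cv2.resize(cv2.imread('pics/s12.png')[190:340,200:450],None,fx=3.2,fy=3.2))"
```

```text
clock: 14.7
position: [0.428, 0.374, 0.2028]
tcp_rot: [0.757, 1.436, -0.756]
wrist_force: [-3.5, -2.1, 7.3]
finger_gap: 0.533
clock: 15.1
position: [0.4282, 0.3741, 0.2025]
tcp_rot: [0.758, 1.436, -0.755]
wrist_force: [3.8, 1.6, 4.1]
finger_gap: 0.652
15.1 TCP [0.4282 0.3741 0.2025] G [0.4282 0.3745 0.0225] axis [ 0.     0.002 -1.   ] jaw [0.825 0.565 0.001] F [3.8 1.6 4.1] gap 61.3 q [0.65 0.58 1.63 0.   0.93 0.05]
u -554.2 w 350.8
clock: 15.9
position: [0.4277, 0.3738, 0.3629]
tcp_rot: [0.758, 1.436, -0.756]
wrist_force: [-1.0, -0.1, -0.4]
finger_gap: 0.647
15.9 TCP [0.4277 0.3738 0.3629] G [0.4277 0.3741 0.1829] axis [-0.     0.001 -1.   ] jaw [0.825 0.565 0.001] F [-1.  -0.1 -0.4] gap 60.9 q [0.65 0.38 1.52 0.   1.25 0.05]
u -554.2 w 350.2
```

View pics/w12.png

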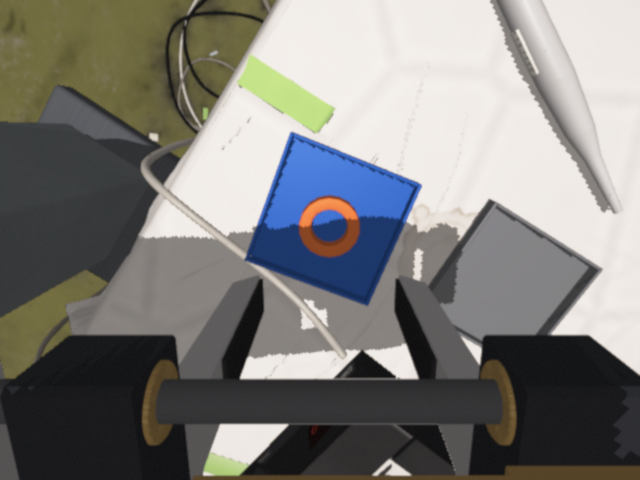

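View pics/s12c.png

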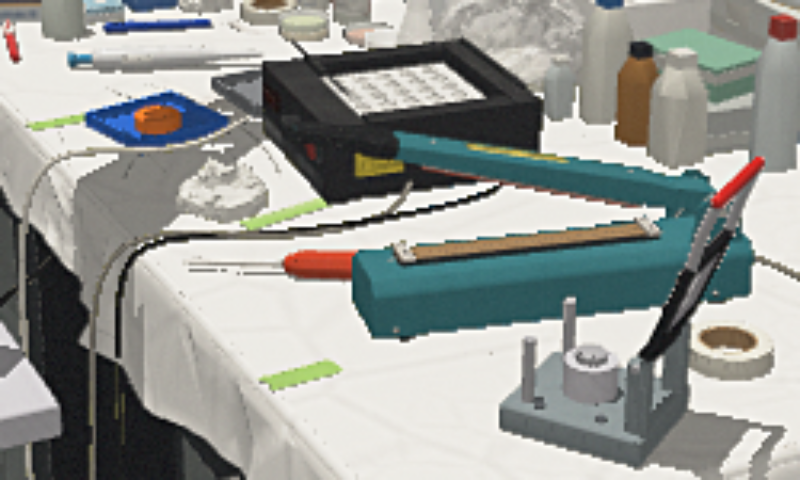

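The ring lies flat in the middle of the blue tray (wrist view, (329,226)). The lid leans open at its stop, and the gripper is clear of everything.

```bash
python3 -c "
from bench import ctrl
print(ctrl.sign_off())"
```

```text
the job is handed in; nothing more can be done
None
```

The job is done and handed in at about 16 s. I swung the lid up by its red bar to about 108° and let go, and it has stayed open since. I then lifted the orange ring straight off its post and set it down in the blue tray, releasing it only after the floor pushed back (about 2 N, then 7 N).

- **Final pictures:** they show the ring flat near the middle of the blue tray, the post empty, the lid leaning open, and the gripper about 16 cm above the tray, touching nothing.
- **Forces:** the highest wrist force I read was about 16 N, a side load while swinging the lid.
- **Disagreement:** the scene and wrist cameras differed by about 9 mm on the tray centre. I placed the ring close to the wrist camera's value, and the tray leaves roughly 28 mm of room on each side.

No check failed.

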